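# Check the trolley tyre with the stick gauge

### The job

Check the pressure of the trolley tyre lying on the bench: take the stick gauge from its rest, press its mouth squarely down over the wheel's valve stem, firmly enough to open the valve but without leaning hard on it, and keep it pressed for about two seconds so that the tyre pushes the measuring rod out to its reading. Then set the gauge back in its rest the way it was, let go of it, and leave the rod out at its reading without anything touching it. Leave the small tin, the spanner and the dust cap that lie around them where they are.

Things in the scene. Friction and masses are not known exactly. Their poses are not given: they have to be found in the camera images.
- gauge: Loose steel stick gauge, 0.13 kg: upright head over a round mouth, horizontal barrel to one side. Origin: centre of the mouth's lower rim; z up, x along the barrel. Mouth 26 mm wide outside, 19 inside, narrowing in 9 mm to a 12 mm bore that ends 15 mm up in a ring seal, which presses on the valve tip. Neck 19 mm wide to z 32. Barrel 14 mm thick (end 16), axis at z 45, x 10 to 110.
- gauge_head (a point): Place to grip the gauge from above: middle of its flat-sided head block, 50 mm above the mouth's rim on the mouth's axis. The block is 22 mm along the barrel (x), 18 mm across it (y, the flat sides), from 18 mm below this point to 18 mm above it. Axes as the gauge's.
- gauge_rod: White measuring rod with dark rings, 5 mm thick, 7 mm button, in the barrel's far end. Origin at the barrel's end (x 110, z 45 mm in the gauge's frame) when fully in, as at the start; the tyre drives it out along +x by 17 to 38 mm (differs by tyre), and friction of only 0.13 N keeps it out: a touch pushes it in.
- rest: Grey rest of the gauge, fixed. Origin on the bench, below the mouth's place. Plate 10 mm thick, x -27 to 127 mm, 64 mm wide. At the origin a collar, 31 mm inside, 41 outside, top at z 22: the mouth stands in it on the plate (gauge origin at z 10, axes as the rest's). At x 92 a saddle, top at z 48, carries the barrel between two cheeks 21 mm apart that reach z 64.
- wheel: Trolley wheel with air tyre lying flat on the bench, fixed, 262 mm wide, 75 mm high. Origin on the bench at its centre. Grey rim disc at z 50 inside the tyre's opening (radius about 76 mm), hub 52 mm wide to z 68. The valve stem stands upright on the rim disc, 55 mm from the centre along the wheel's x. Clear above.
- valve_seat (a point): Nominal foot of the valve stem on the rim disc's face, 50 mm above the bench. The upright brass stem, 9 mm thick, really stands up to 2.2 mm off this point along either axis, and its tip is somewhere from 30 to 54 mm above it: neither is measured, both differ from wheel to wheel. The rubber foot gives sideways (1 mm per 1.2 N) and downward (1 mm per 5 N).
- valve_tip_nominal (a point): Point 42 mm above valve_seat, about where the stem's tip is (the real one is up to 12 mm higher or lower). The tip is a sprung core, 5 mm of travel: it gives from 3.5 N on, is fully in at about 10 N with the gauge on it, and the valve is then open; beyond that only the rubber foot gives. Press with 11.5 to 16 N for two seconds; over 20 N damages the valve.
- tin_small: Bystander: green tin, 52 mm wide, 45 mm high, beside the rest; origin under its centre.
- spanner: Bystander: flat steel spanner, 150 mm long; origin under its centre.
- dust_cap: Bystander: black valve dust cap, 14 mm wide and high; origin under its centre.
There are look-alikes about, which are no part of the job. Leave any red or yellow look-alike of the gauge alone.

How it is judged:
On the way, in this order (a step that is already met when the one before it is completed fails the run):
1. the gauge is pressed on the valve with more than 10.5 N and the rod has come out at least 12 mm, for 1 s (contact force between gauge and wheel above 10.5 N and horizontal distance between gauge and valve_seat below 0.008 m and x of gauge_rod in the frame of gauge above 0.122 m), for 1 s.
2. the gauge stands in its rest again with the rod still out (horizontal distance between gauge and rest below 0.006 m and z of gauge in the frame of rest between 0.007 and 0.0135 m and x of gauge_rod in the frame of rest above 0.1 m and angle between gauge's own z axis and vertical below 0.08 rad and angle between the x axis of gauge and the x axis of rest, either way round below 0.12 rad and x of gauge_rod in the frame of gauge above 0.122 m), for 0.3 s.
At the end, for the whole second after the job is handed in: The gauge stands in its rest as at the start: mouth within 6 mm of the collar's centre and down on the plate (gauge origin 7 to 13.5 mm above the bench), upright within 0.08 rad, barrel along the rest within 0.12 rad and on its saddle side, at rest and released, with the rod at least 12 mm out (all of step 2 and linear speed of gauge below 0.02 m/s and contact force between the fingers and gauge below 0.1 N); the robot touches nothing.
It fails at once if more than 22 N between gauge and wheel (contact force between gauge and wheel above 22 N).
It fails at once if something touches the measuring rod with more than 0.5 N (contact force between gauge_rod and anything else above 0.5 N).
It fails at once if the small tin, spanner or dust cap is moved by more than 25 mm (distance of any of tin_small, spanner, dust_cap from where it was at the start of the episode above 0.025 m).
It also fails if it takes over 64 s, if anything falls off the work surface, if the arm or the gripper's body presses on something with over 40 N, if the wrist force passes 120 N, or if a joint passes its speed limit or range.

### The arm

A 7-joint arm with a two-finger parallel gripper is mounted at the origin on the work surface. World frame = base frame: x ahead of the robot, y to its left, z up, the work surface at z = 0. Lengths are in m, angles in rad, forces in N, time in s.
With the tool pointing down it reaches from about 0.4 to 0.85 m from the base axis. Payload 10.4 kg.
Tool frame: the origin (TCP) lies between the finger pads; the fingertips stand 17 mm ahead of it and the grasp point (between the pads) lies 2 mm behind it; x points along the fingers, y is the direction in which the jaws open and shut, and the axes are right-handed (so a half turn about x gives the same grasp; the last joint's range is limited). The gripper opens to 87 mm and grips with 3 to 60 N. Pads are 19 mm wide; open, the fingers measure 117 mm over their backs; the gripper's body (75 mm by 190 mm) begins 51 mm behind the grasp point.
Start: joints at [-1.318, 0.332, -0.065, 1.46, 0.022, 1.35, -0.088], TCP at [0.17, 0.601, 0.24] pointing down, gripper open.
Joint ranges: [-2.6, 2.6], [-0.5, 2.12], [-1.47, 1.34], [0.16, 2.42], [-1.27, 4.41], [0.06, 2.06], [-2.6, 2.6]. Speed limits (rad/s): [2.22, 2.22, 2.79, 2.79, 3.14, 3.14, 3.14].

### API

Orientations are given as a unit quaternion [x, y, z, w].
In Python, from bench import r, optics, close_job gives the robot as it stands.
- The arm moves only by the shell command python3 -m inch 'ROWS' [OPENING] [FORCE]. ROWS is JSON, a list of rows, each an object with "translation": the shift along the tool's x, y, z in cm, a list of three; "spin": the turn about the tool's x in degrees. In form: [{"translation": [tx, ty, tz], "spin": spin}, ...]. A call has 1 to 20 rows; each row shifts and turns the pose as measured when the row begins, along the tool's axes as they then stand; what a row does not reach is not made up. A row lasts 1/8 s, in which the tool goes at most 62.5 mm and 10.7 degrees, less where a joint would pass 70% of its speed; a pose out of reach is approached as far as the arm can. A call is refused whole if a number of a shift passes 6.25 or a number of a turn 10.7, either way. A call with a gripper value outside its range is refused whole. OPENING is the closure, from 0 (fully open) to 1 (shut), set as the call begins (- or left out, the last holds). The fingers move at their own pace and stop on an object; FORCE is the grip in N (left out, the last holds). Time passes only in rows, so rows that do not move let the fingers close. It gives the time, the measured TCP pose, the force and the opening at its end, in the units of the state.
- r.read_state(): the state, without advancing time (a new reading comes with each control period).
- optics.camera(name): name is "scene" or "top" or "wrist"; returns the picture (480x640x3 uint8, red, green, blue); there is no depth.
- optics.camera_model(name): a dict with "camera_matrix" (3x3 intrinsics, pixels), "world_from_camera" (4x4, takes a point from camera to world coordinates); the wrist camera has in their place "tool_from_camera" (4x4, takes a point from camera to tool coordinates, whose origin is the TCP and whose axes are the tool frame's). Camera axes: x right, y down, z forward; pixel columns grow to the right and rows downward; lengths in m; the calibration is good to about 2 mm. A picture is of the moment at which its call begins: read the wrist's pose just before it. camera_model takes no time and is no camera call.
- close_job(): hands the job in, once; it reports no verdict.
The state is a dict: "time": time; "joint_positions": joint angles; "joint_vel": joint speeds; "joint_torque": joint torques, N m; "ee_pos": TCP position; "eef_rot": TCP orientation; "ft_force": force on the tool from outside, world axes, zero at the start; "torque": the same for the moment, N m; "width": finger opening in m.
Only numpy, scipy, OpenCV 4.12 (cv2) and the standard library are available. Lean on these libraries where they do the work, as an engineer would, in place of code of your own. Each camera call takes 0.05 s, during which the arm holds its last target.

## Working session

There is one attempt and no reset: what is moved stays moved. The work goes in short steps, Python scripts to look and compute and a shell command to move; the robot and the scene stay as the last step left them, time stands still between calls to the robot, and variables do not carry over. Pictures are saved under pics/ and viewed, and the job is handed in when it is done.

```bash
ls; mkdir -p pics
python3 - <<'E'
from bench import r, optics
import cv2
print(r.read_state())
for n in ("scene","top","wrist"):
    im=optics.camera(n); cv2.imwrite(f"pics/{n}0.png",im[:,:,::-1]); m=optics.camera_model(n); print(n,m)
E
```

```text
pics
{'time': 0.0, 'joint_positions': array([-1.31758512,  0.33288632, -0.06469648,  1.46091679,  0.02158947,
        1.34988369, -0.08847765]), 'joint_vel': array([-0.00091229,  0.0002041 ,  0.00015461,  0.0014817 , -0.00075968,
       -0.00040373,  0.00043626]), 'joint_torque': array([-2.75783659e-04, -6.23248529e+01,  2.47785717e-02, -3.89922881e+01,
       -6.12023799e-02,  3.93768889e-02,  1.69224568e-04]), 'ee_pos': array([0.17011222, 0.60104189, 0.23875659]), 'eef_rot': array([ 0.09669991,  0.70044424, -0.0976844 ,  0.70034617]), 'ft_force': array([-0.05121148, -0.01439241,  0.14446707]), 'torque': array([ 0.01185177, -0.03508007, -0.04978589]), 'width': 0.08673094785102886}
scene {'camera_matrix': array([[555.45399966,   0.        , 328.03681715],
       [  0.        , 555.45399966, 231.25626589],
       [  0.        ,   0.        ,   1.        ]]), 'world_from_camera': array([[ 0.14621016,  0.5805017 , -0.80102457,  1.27101509],
       [ 0.98922983, -0.08018752,  0.12245125, -0.073943  ],
       [ 0.00685098, -0.81030102, -0.58597382,  0.62649166],
       [ 0.        ,  0.  
[... 321 characters left out ...]
1784638, -0.01795788,  0.03837087],
       [ 0.0189799 , -0.05885189, -0.99808628,  0.93739343],
       [ 0.        ,  0.        ,  0.        ,  1.        ]])}
wrist {'camera_matrix': array([[377.9084137 ,   0.        , 315.58559488],
       [  0.        , 377.9084137 , 240.83358198],
       [  0.        ,   0.        ,   1.        ]]), 'tool_from_camera': array([[ 1.11260212e-03, -3.06160022e-01,  9.51979413e-01,
        -1.44491204e-01],
       [ 9.99999367e-01,  1.82344852e-04, -1.11008147e-03,
         1.28475716e-03],
       [ 1.66274023e-04,  9.51980046e-01,  3.06160031e-01,
        -8.53486804e-02],
       [ 0.00000000e+00,  0.00000000e+00,  0.00000000e+00,
         1.00000000e+00]])}
```

View pics/scene0.png

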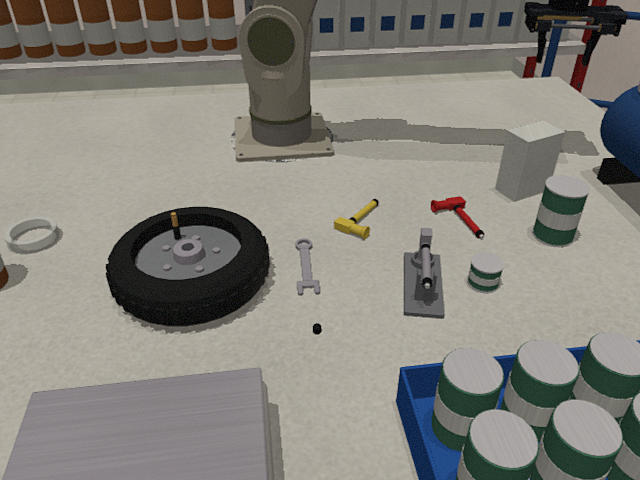

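View pics/top0.png

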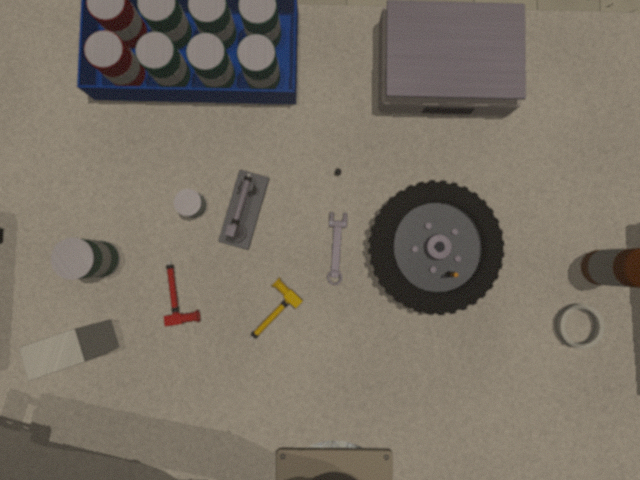

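View pics/wrist0.png

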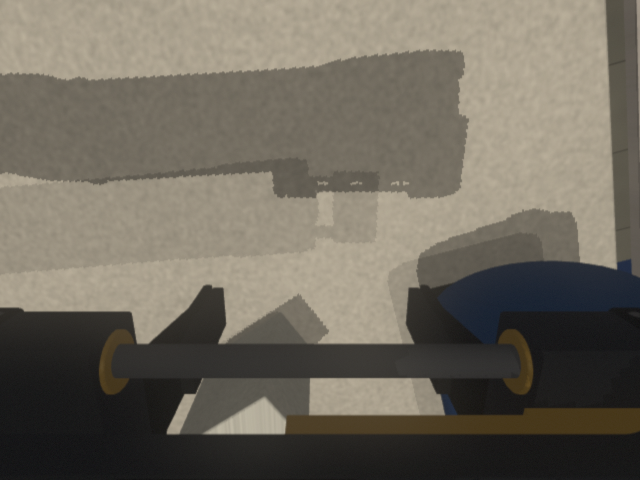

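Run:
```python
import cv2,numpy as np
t=cv2.imread("pics/top0.png"); s=cv2.imread("pics/scene0.png")
f=lambda im,x0,y0,w,h,k: cv2.resize(im[y0:y0+h,x0:x0+w],None,fx=k,fy=k,interpolation=cv2.INTER_CUBIC)
a=f(t,210,160,65,95,6); b=f(s,395,220,60,100,5.7)
c=f(t,425,225,60,70,6); d=f(s,130,195,110,80,4)
def st(a,b):
    h=max(a.shape[0],b.shape[0]); o=np.zeros((h,a.shape[1]+b.shape[1],3),np.uint8); o[:a.shape[0],:a.shape[1]]=a;o[:b.shape[0],a.shape[1]:]=b;return o
cv2.imwrite("pics/z1.png",st(a,b)); cv2.imwrite("pics/z2.png",st(c,d))
```

```text
(no output)
```

View pics/z1.png

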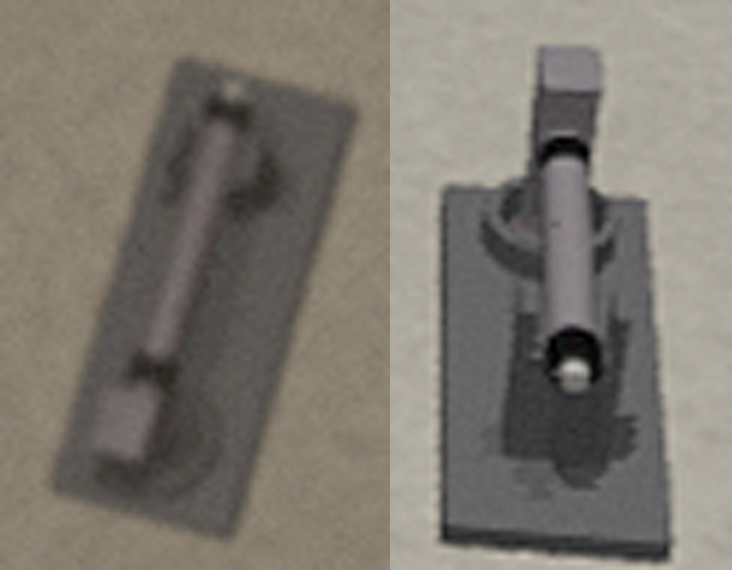

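View pics/z2.png

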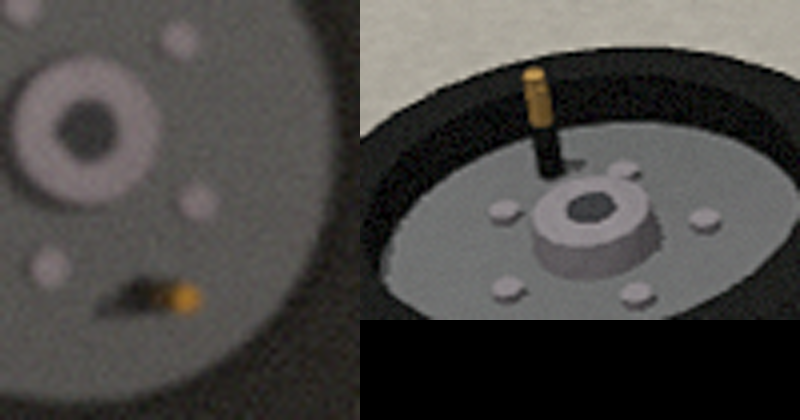

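```bash
cat > h.py <<'E'
import numpy as np, cv2
from bench import r, optics
from scipy.spatial.transform import Rotation as R
def pose(st=None):
    st=st or r.read_state(); T=np.eye(4); T[:3,:3]=R.from_quat(st['eef_rot']).as_matrix(); T[:3,3]=st['ee_pos']; return T
def cam(n,T=None):
    m=optics.camera_model(n); return m['camera_matrix'], (m['world_from_camera'] if n!='wrist' else T@m['tool_from_camera'])
def ray(C,uv):
    K,W=C; d=W[:3,:3]@np.linalg.solve(K,[uv[0],uv[1],1]); return W[:3,3],d/np.linalg.norm(d)
def onz(C,uv,z):
    o,d=ray(C,uv); return o+d*(z-o[2])/d[2]
def tri(a,b):
    (o1,d1),(o2,d2)=a,b; s=np.linalg.lstsq(np.c_[d1,-d2],o2-o1,rcond=None)[0]
    p,q=o1+s[0]*d1,o2+s[1]*d2; return (p+q)/2,np.linalg.norm(p-q)
def proj(C,p):
    K,W=C; c=np.linalg.inv(W)@np.r_[p,1]; u=K@c[:3]; return u[:2]/u[2]
E
python3 - <<'E'
from h import *
np.set_printoptions(precision=4,suppress=True)
T,S=cam('top'),cam('scene')
print('tip',tri(ray(T,(455.8,274.7)),ray(S,(173.5,213.4))))
print('head',tri(ray(T,(210+122/6,160+417/6)),ray(S,(395+180/5.7,220+68/5.7))))
for uv in((440,245.3),): print('hub',onz(T,uv,.068))
# plate corners top view at z .01
P=[onz(T,(210+x/6,160+y/6),.010) for x,y in((183,58),(357,103),(234,538),(55,488))]
print(np.array(P), np.linalg.norm(P[0]-P[1]),np.linalg.norm(P[1]-P[2]))
n=(P[2]+P[3])/2; f=(P[0]+P[1])/2; d=(f-n)/np.linalg.norm(f-n); print('rest yaw',np.degrees(np.arctan2(d[1],d[0])),'origin',n+d*.027)
print('head@z.078',onz(T,(210+122/6,160+417/6),.078))
# tyre
im=optics.camera('top'); 
print('rod', onz(T,(210+232/6,160+90/6),.055),'neckend',onz(T,(210+155/6,160+365/6),.062))
E
```

```text
tip (array([ 0.4655, -0.2153,  0.1007]), np.float64(0.0016267777616504474))
head (array([0.5432, 0.2047, 0.0759]), np.float64(0.002427958028164042))
hub [ 0.5204 -0.1957  0.068 ]
[[0.6705 0.199  0.01  ]
 [0.6563 0.1395 0.01  ]
 [0.5072 0.1773 0.01  ]
 [0.5231 0.238  0.01  ]] 0.06124115287340654 0.1537494359094395
rest yaw -14.52820410091352 origin [0.5413 0.2009 0.01  ]
head@z.078 [0.5428 0.2031 0.078 ]
rod [0.6513 0.1751 0.055 ] neckend [0.5607 0.1962 0.062 ]
```

Run:
```python
from h import *
np.set_printoptions(precision=4,suppress=True)
T=pose(); print(T)
yaw=np.arctan2(T[1,1],T[0,1]); print('tool y yaw',np.degrees(yaw)); print('tin',onz(cam('top'),(188,203),.045))
print(T[:3,:3].T@(np.array([.5428,.2031,.20])-T[:3,3])*100)
```

```text
[[-0.0002  0.2723  0.9622  0.1701]
 [-0.0009  0.9622 -0.2723  0.6012]
 [-1.     -0.0009  0.      0.2391]
 [ 0.      0.      0.      1.    ]]
tool y yaw 74.20044113957697
tin [0.5955 0.2934 0.045 ]
[  3.9316 -28.152   46.7005]
```

```bash
python3 -m inch '[{"translation":[0,-2.4,4],"spin":-0.3},{"translation":[0,-2.4,4],"spin":-0.3},{"translation":[0,-2.4,4],"spin":-0.3},{"translation":[0,-2.4,4],"spin":-0.3},{"translation":[0,-2.4,4],"spin":0},{"translation":[0,-2.4,4],"spin":0},{"translation":[0,-2.4,4],"spin":0},{"translation":[0,-2.4,4],"spin":0},{"translation":[0,-2.4,4],"spin":0},{"translation":[0,-2.4,4],"spin":0}]' 0 50
cat >> h.py <<'E'
np.set_printoptions(precision=4,suppress=True)
def to(p,yaw=None):
    st=r.read_state();T=pose(st); print('t',st['time'],'tcp',T[:3,3],'yaw',np.degrees(np.arctan2(T[1,1],T[0,1])),'tilt',np.degrees(np.arccos(-T[2,0])),'shift cm',T[:3,:3].T@(np.array(p)-T[:3,3])*100,'F',st['ft_force'],'w',st['width'])
E
python3 -c "
from h import *
to([.5428,.2031,.16])"
```

```text
time: 1.45
ee_pos: [0.5018, 0.259, 0.2374]
eef_rot: [0.086, 0.702, -0.087, 0.701]
ft_force: [0.1, 0.5, -0.2]
width: 0.0871
t 1.45 tcp [0.5018 0.259  0.2374] yaw 75.8968337795948 tilt 0.14193421820289093 shift cm [ 7.7344 -4.4045  5.3549] F [ 0.1414  0.4916 -0.2181] w 0.08714540828921762
```

```bash
python3 -m inch '[{"translation":[1.2,-1.1,1.4],"spin":0},{"translation":[1.2,-1.1,1.4],"spin":0},{"translation":[1.2,-1.1,1.4],"spin":0},{"translation":[1.2,-1.1,1.2],"spin":0},{"translation":[0,0,0],"spin":0},{"translation":[0,0,0],"spin":0}]'
python3 - <<'E'
from h import *
to([.5428,.2031,.16]); T=pose(); im=optics.camera('wrist'); cv2.imwrite('pics/w1.png',im[:,:,::-1])
C=cam('wrist',T)
for p in([.5428,.2031,.078],[.6513,.1751,.055]): print(proj(C,p))
E
```

```text
time: 2.2
ee_pos: [0.5465, 0.1972, 0.1876]
eef_rot: [0.088, 0.702, -0.09, 0.701]
ft_force: [-1.0, 0.5, -0.3]
width: 0.087
t 2.2 tcp [0.5465 0.1972 0.1876] yaw 75.53421514423421 tilt 0.17279323867533922 shift cm [ 2.7629  0.4808 -0.5039] F [-0.9604  0.537  -0.2815] w 0.08698235039078277
[321.2884 239.0493]
[320.4101 356.1755]
```

View pics/w1.png

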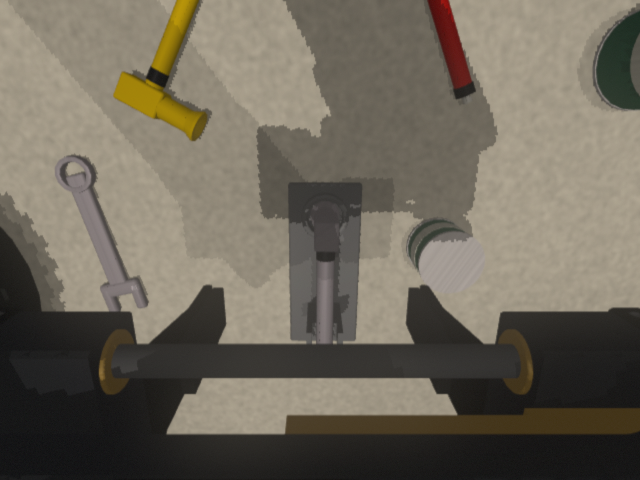

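Run:
```python
import cv2
im=cv2.imread('pics/w1.png')[175:350,270:380]; cv2.imwrite('pics/w1z.png',cv2.resize(im,None,fx=3.4,fy=3.4,interpolation=cv2.INTER_CUBIC))
```

```text
(no output)
```

View pics/w1z.png

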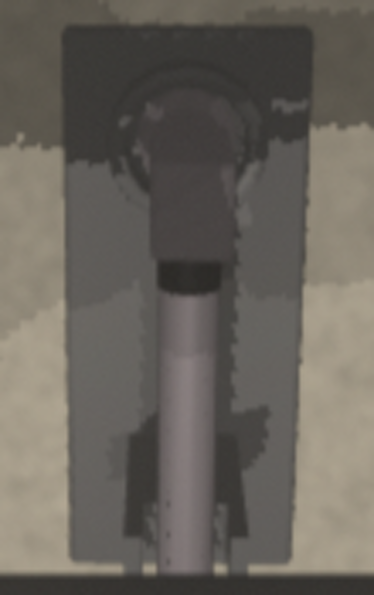

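Run:
```python
from h import *
C=cam('wrist',pose()); g=lambda x,y,z:onz(C,(270+x/3.4,175+y/3.4),z)
h=g(193,213,.078);a=g(190,300,.062);b=g(187,560,.062);print(h,a,b)
d=b-a;print('yaw',np.degrees(np.arctan2(d[1],d[0])))
p=[g(*q,.01) for q in((64,28),(312,28),(68,560),(290,560))]; print(np.array(p))
for i in(0,1):
  d=p[i+2]-p[i];print(np.degrees(np.arctan2(d[1],d[0])))
print('rest',(p[0]+p[1])/2)
for q in (h,):to([q[0],q[1],.058])
```

```text
[0.5428 0.2069 0.078 ] [0.5674 0.2005 0.062 ] [0.6323 0.1836 0.062 ]
yaw -14.620731502587592
[[0.5084 0.1838 0.01  ]
 [0.524  0.2441 0.01  ]
 [0.6561 0.1434 0.01  ]
 [0.6719 0.2052 0.01  ]]
-15.285735377859037
-14.711186029314236
rest [0.5162 0.2139 0.01  ]
t 2.25 tcp [0.5465 0.1971 0.1876] yaw 75.5305469800454 tilt 0.1748612941179541 shift cm [12.9627  0.8933 -0.5931] F [-0.4185 -0.0686 -0.695 ] w 0.08701394999423041
```

```bash
python3 -m inch '[{"translation":[2,0.4,-0.3],"spin":0},{"translation":[2,0.4,-0.3],"spin":0},{"translation":[2,0,0],"spin":0},{"translation":[2,0,0],"spin":0},{"translation":[0,0,0],"spin":0},{"translation":[0,0,0],"spin":0}]'
python3 - <<'E'
from h import *
to([.5428,.206,.058]); T=pose(); im=optics.camera('wrist'); cv2.imwrite('pics/w2.png',im[:,:,::-1])
cv2.imwrite('pics/w2z.png',cv2.resize(im[170:350,200:440,::-1],None,fx=3,fy=3,interpolation=cv2.INTER_CUBIC))
E
```

```text
time: 3.0
ee_pos: [0.5423, 0.2125, 0.1098]
eef_rot: [0.088, 0.701, -0.086, 0.703]
ft_force: [-0.2, -0.4, -0.7]
width: 0.0872
t 3.0 tcp [0.5423 0.2125 0.1098] yaw 75.91867216646551 tilt 0.21921648277009648 shift cm [ 5.1792 -0.6351  0.1912] F [-0.1699 -0.3691 -0.6847] w 0.08722912131085676
```

View pics/w2z.png

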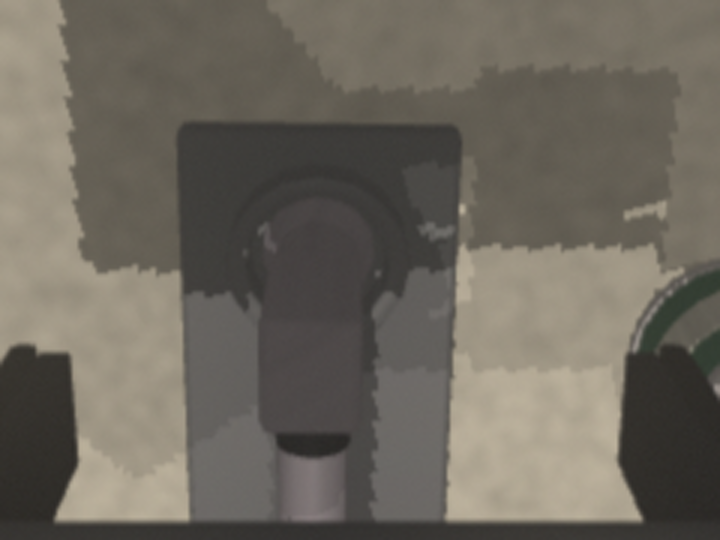

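Run:
```python
from h import *
T=pose();C=cam('wrist',T); h=onz(C,(304,294.2),.078); print(h)
a=onz(C,(200+313/3,170+490/3),.062);print('barrel',a)
b=onz(C,(200+319/3,170+125/3),.010);print('plate near edge mid',b, 'tip mid', proj(C,T[:3,3]+T[:3,0]*.017))
to([h[0],h[1],.058])
```

```text
[0.5413 0.2078 0.078 ]
barrel [0.573  0.1993 0.062 ]
plate near edge mid [0.515  0.2144 0.01  ] tip mid [313.2637 307.6082]
t 3.05 tcp [0.5423 0.2125 0.1098] yaw 75.92173718552267 tilt 0.2188615656938135 shift cm [ 5.1784 -0.4923  0.0108] F [ 0.2567  0.9334 -0.0162] w 0.08689906966097143
```

```bash
python3 -m inch '[{"translation":[0,-0.4,0],"spin":0.4},{"translation":[1.2,0,0],"spin":0},{"translation":[1.2,0,0],"spin":0},{"translation":[1.2,0,0],"spin":0},{"translation":[1,0,0],"spin":0},{"translation":[0,0,0],"spin":0},{"translation":[0,0,0],"spin":0}]'
python3 -c "
from h import *
to([.542,.2073,.058])"
```

```text
time: 3.92
ee_pos: [0.5417, 0.2086, 0.0612]
eef_rot: [0.091, 0.7, -0.088, 0.702]
ft_force: [0.2, 0.1, 0.8]
width: 0.0871
t 3.925 tcp [0.5417 0.2086 0.0612] yaw 75.48193720652849 tilt 0.2599309601132811 shift cm [ 0.3187 -0.1162  0.0624] F [0.2368 0.0563 0.7593] w 0.08713118743637462
```

```bash
python3 -m inch '[{"translation":[0.2,-0.1,0],"spin":0},{"translation":[0,0,0],"spin":0},{"translation":[0,0,0],"spin":0},{"translation":[0,0,0],"spin":0},{"translation":[0,0,0],"spin":0},{"translation":[0,0,0],"spin":0}]' 1 3
python3 -c "
from h import *
to([.542,.2073,.058])"
```

```text
time: 4.68
ee_pos: [0.5421, 0.2078, 0.0602]
eef_rot: [0.091, 0.7, -0.088, 0.703]
ft_force: [-0.1, 0.3, 0.5]
width: 0.0349
t 4.675 tcp [0.5421 0.2078 0.0602] yaw 75.4814240984357 tilt 0.37233432282495826 shift cm [ 0.2192 -0.055   0.0033] F [-0.0683  0.3157  0.5149] w 0.034884709293616256
```

```bash
python3 -m inch '[{"translation":[0,0,0],"spin":0},{"translation":[0,0,0],"spin":0},{"translation":[0,0,0],"spin":0},{"translation":[0,0,0],"spin":0}]'
python3 -c "
from h import *
to([.542,.2073,.058])"
```

```text
time: 5.18
ee_pos: [0.542, 0.2078, 0.0602]
eef_rot: [0.091, 0.7, -0.088, 0.703]
ft_force: [-0.6, -0.1, -0.2]
width: 0.0179
t 5.175 tcp [0.542  0.2078 0.0602] yaw 75.48049102791485 tilt 0.3625682373841978 shift cm [ 0.22   -0.0503  0.0076] F [-0.563  -0.0978 -0.17  ] w 0.017946143868366016
```

```bash
python3 -m inch '[{"translation":[0,0,0],"spin":0},{"translation":[0,0,0],"spin":0},{"translation":[0,0,0],"spin":0}]' 1 50
python3 -c "
from h import *
to([.542,.2073,.058])"
python3 -m inch '[{"translation":[-0.5,0,0],"spin":0},{"translation":[-1,0,0],"spin":0},{"translation":[-2,0,0],"spin":0},{"translation":[-2,0,0],"spin":0},{"translation":[-2,0,0],"spin":0},{"translation":[-2,0,0],"spin":0},{"translation":[-2,0,0],"spin":0},{"translation":[0,0,0],"spin":0},{"translation":[0,0,0],"spin":0}]'
python3 - <<'E'
from h import *
to([.4655,-.2153,.17]); 
for n in('scene','wrist'):cv2.imwrite(f'pics/{n}3.png',optics.camera(n)[:,:,::-1])
E
```

```text
time: 5.55
ee_pos: [0.5421, 0.2078, 0.0602]
eef_rot: [0.091, 0.7, -0.088, 0.703]
ft_force: [-0.2, -0.5, 1.2]
width: 0.0177
t 5.55 tcp [0.5421 0.2078 0.0602] yaw 75.47862303894696 tilt 0.36272314742140455 shift cm [ 0.2213 -0.049   0.0061] F [-0.1854 -0.4839  1.2327] w 0.017718266727917535
time: 6.68
ee_pos: [0.5411, 0.2071, 0.1822]
eef_rot: [0.091, 0.7, -0.088, 0.703]
ft_force: [0.0, -0.9, -0.7]
width: 0.0176
t 6.675 tcp [0.5411 0.2071 0.1822] yaw 75.45567285349875 tilt 0.4267614468990286 shift cm [  0.979  -42.7876   3.2841] F [ 0.0059 -0.8692 -0.7398] w 0.01761253986271654
```

View pics/scene3.png

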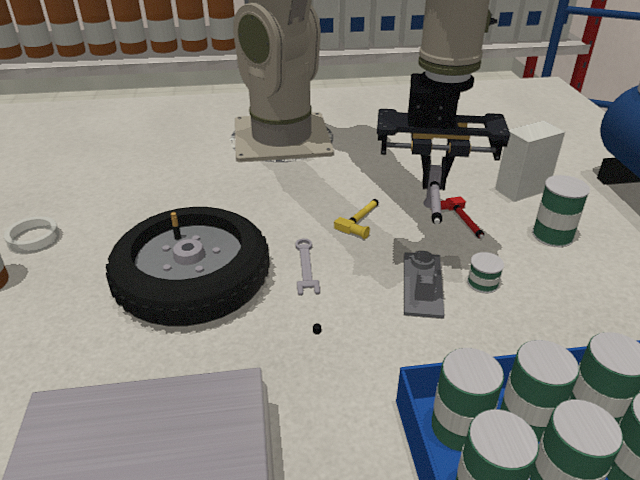

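View pics/wrist3.png

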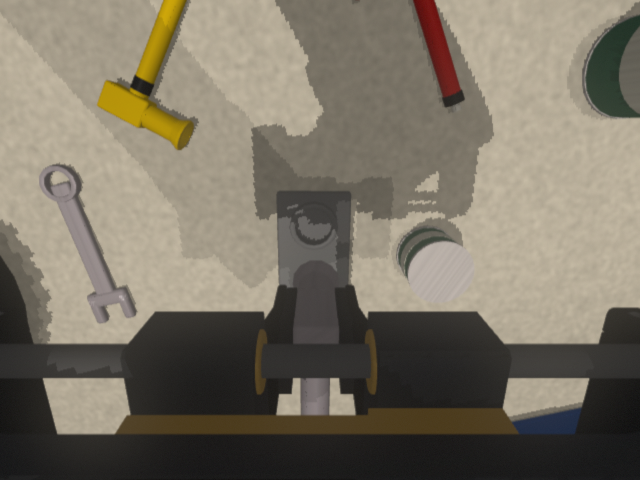

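```bash
python3 -m inch '[{"translation":[0,-2,0.3],"spin":0},{"translation":[0,-4,0.7],"spin":0},{"translation":[0,-4,0.7],"spin":0},{"translation":[0,-4,0.7],"spin":0},{"translation":[0,-4,0.7],"spin":0},{"translation":[0,-4,0.7],"spin":0},{"translation":[0,-4,0.7],"spin":0},{"translation":[0,-4,0.7],"spin":0},{"translation":[0,-4,0.7],"spin":0},{"translation":[0,-4,0.7],"spin":0},{"translation":[0,-2,0.3],"spin":0},{"translation":[0,0,0],"spin":0},{"translation":[0,0,0],"spin":0}]'
python3 - <<'E'
from h import *
to([.4655,-.2153,.17]); print(proj(cam('wrist',pose()),[.4655,-.2153,.1007]),r.read_state()['joint_positions'])
for n in('wrist',):cv2.imwrite(f'pics/{n}4.png',optics.camera(n)[:,:,::-1])
E
```

```text
time: 8.4
ee_pos: [0.4936, -0.2246, 0.1746]
eef_rot: [0.094, 0.703, -0.093, 0.699]
ft_force: [0.2, 0.1, -1.2]
width: 0.0178
t 8.4 tcp [ 0.4936 -0.2246  0.1746] yaw 74.76731519021301 tilt 0.29555670734263056 shift cm [ 0.4751  0.1594 -2.9484] F [ 0.1549  0.0588 -1.2126] w 0.017766632317362283
[316.4868 218.3534] [-0.1652  0.2155  0.5792  1.79   -0.1266  1.1784  1.7574]
```

View pics/wrist4.png

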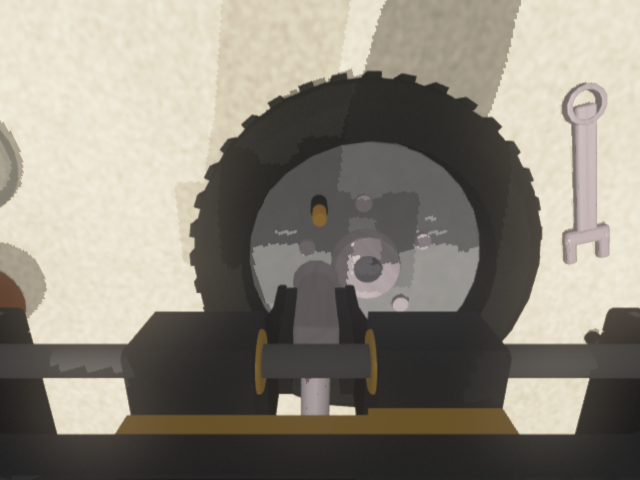

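Run:
```python
from h import *
im=cv2.imread('pics/wrist4.png'); z=im[180:260,280:360]; cv2.imwrite('pics/w4z.png',cv2.resize(z,None,fx=7,fy=7,interpolation=cv2.INTER_CUBIC))
hsv=cv2.cvtColor(im,cv2.COLOR_BGR2HSV); m=cv2.inRange(hsv,(8,120,60),(25,255,255)); m[:180]=0;m[260:]=0;m[:,:280]=0;m[:,360:]=0
ys,xs=np.nonzero(m);print(xs.min(),xs.max(),ys.min(),ys.max(),len(xs))
```

```text
312 326 204 225 258
```

View pics/w4z.png

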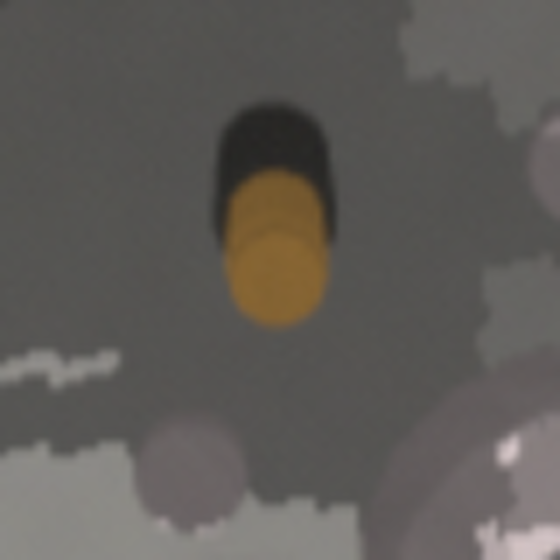

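Run:
```python
from h import *
C=cam('wrist',pose());uv=(319.6,219.7)
print(tri(ray(C,uv),ray(cam('scene'),(173.5,213.4))))
for z in(.09,.10,.11):print(z,onz(C,uv,z))
p=onz(C,uv,.10);to([p[0],p[1],.16])
# foot: black base
print('foot',onz(C,(280+275/7,180+145/7),.05))
```

```text
(array([ 0.4667, -0.214 ,  0.1013]), np.float64(0.000685321722255559))
0.09 [ 0.4695 -0.2143  0.09  ]
0.1 [ 0.467  -0.2137  0.1   ]
0.11 [ 0.4645 -0.2132  0.11  ]
t 8.45 tcp [ 0.4936 -0.2245  0.1746] yaw 74.78320231525558 tilt 0.2934286477169839 shift cm [ 1.4788  0.345  -2.8414] F [-0.0654  0.4248 -1.2194] w 0.017145278968423487
foot [ 0.4657 -0.2131  0.05  ]
```

```bash
python3 -m inch '[{"translation":[0.2,0.1,-0.9],"spin":-0.3},{"translation":[0.2,0.1,-0.9],"spin":-0.3},{"translation":[0.2,0.1,-0.7],"spin":0},{"translation":[0,0,0],"spin":0},{"translation":[0,0,0],"spin":0}]'
python3 - <<'E'
from h import *
to([.4667,-.2138,.155])
for n in('scene',):
  im=optics.camera(n)[:,:,::-1]; cv2.imwrite(f'pics/{n}5.png',cv2.resize(im[120:280,90:290],None,fx=3.7,fy=3.7,interpolation=cv2.INTER_CUBIC))
E
```

```text
time: 9.07
ee_pos: [0.4687, -0.2119, 0.1683]
eef_rot: [0.089, 0.703, -0.087, 0.7]
ft_force: [0.1, 0.3, -1.4]
width: 0.0177
t 9.075 tcp [ 0.4687 -0.2119  0.1683] yaw 75.66332223925544 tilt 0.3120944130149222 shift cm [ 1.3291 -0.2372 -0.1375] F [ 0.0836  0.3052 -1.3964] w 0.017712208207640065
```

View pics/scene5.png

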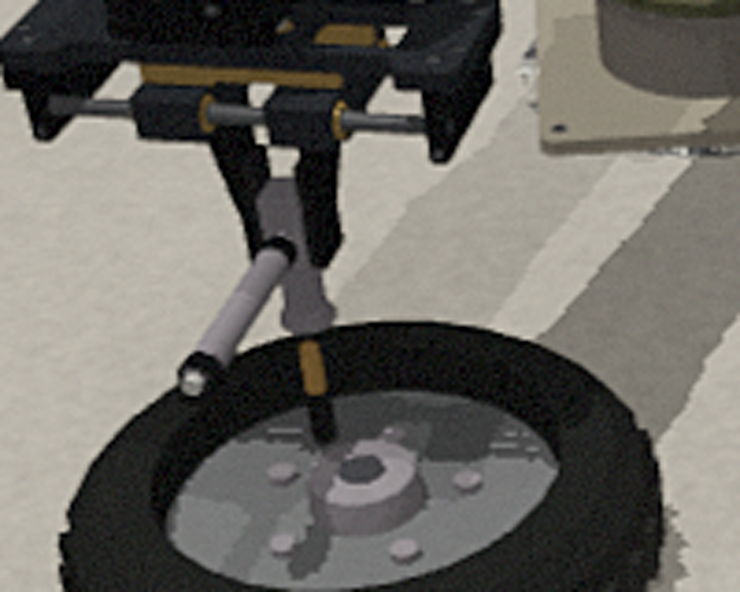

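```bash
python3 -m inch '[{"translation":[0.3,-0.2,-0.1],"spin":0},{"translation":[0.3,0,0],"spin":0},{"translation":[0.3,0,0],"spin":0},{"translation":[0,0,0],"spin":0},{"translation":[0,0,0],"spin":0}]'
python3 - <<'E'
from h import *
to([.4667,-.2138,.14])
im=optics.camera('scene')[:,:,::-1]; cv2.imwrite(f'pics/scene6.png',cv2.resize(im[170:250,130:230],None,fx=7,fy=7,interpolation=cv2.INTER_CUBIC))
E
```

```text
time: 9.75
ee_pos: [0.4673, -0.2141, 0.1584]
eef_rot: [0.089, 0.704, -0.088, 0.7]
ft_force: [-0.4, -0.1, -1.6]
width: 0.0178
t 9.75 tcp [ 0.4673 -0.2141  0.1584] yaw 75.63579272804832 tilt 0.3294639916923071 shift cm [ 1.8377  0.0114 -0.0524] F [-0.3973 -0.0782 -1.5974] w 0.017815551051905822
```

View pics/scene6.png

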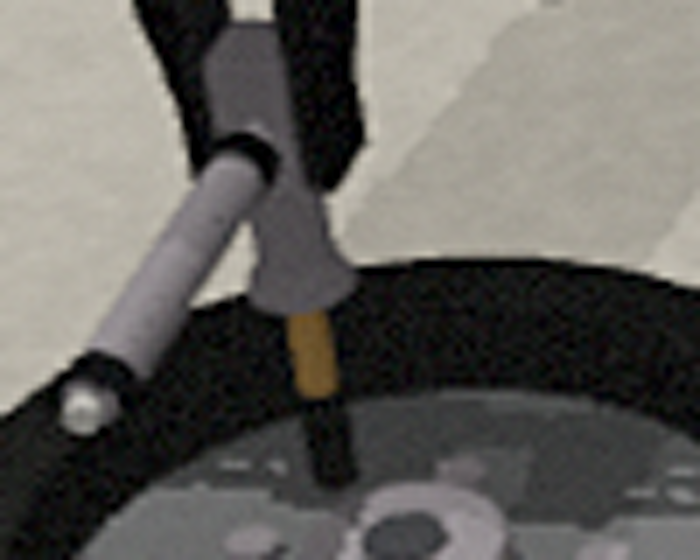

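```bash
python3 -m inch '[{"translation":[0.3,0,-0.05],"spin":0},{"translation":[0.3,0,0],"spin":0},{"translation":[0.3,0,0],"spin":0},{"translation":[0.3,0,0],"spin":0},{"translation":[0,0,0],"spin":0}]'
python3 -c "
from h import *
to([.4667,-.2138,.136])"
python3 -m inch '[{"translation":[0.2,0,0],"spin":0},{"translation":[0.2,0,0],"spin":0},{"translation":[0,0,0],"spin":0}]'
python3 -c "
from h import *
to([.4667,-.2138,.136])"
```

```text
time: 10.42
ee_pos: [0.4667, -0.2138, 0.1454]
eef_rot: [0.089, 0.704, -0.088, 0.7]
ft_force: [0.1, 0.1, -1.0]
width: 0.0179
t 10.425 tcp [ 0.4667 -0.2138  0.1454] yaw 75.64205004825564 tilt 0.336140661391239 shift cm [0.9442 0.0022 0.0098] F [ 0.1042  0.0627 -0.9613] w 0.01791668381486522
time: 10.8
ee_pos: [0.4667, -0.2138, 0.1413]
eef_rot: [0.089, 0.703, -0.088, 0.7]
ft_force: [0.4, -0.0, -0.8]
width: 0.0174
t 10.8 tcp [ 0.4667 -0.2138  0.1413] yaw 75.64446029311996 tilt 0.324118798262932 shift cm [0.5283 0.0013 0.0007] F [ 0.3822 -0.0483 -0.764 ] w 0.017396144531221767
```

```bash
for i in 1 2; do python3 -m inch '[{"translation":[0.15,0,0],"spin":0},{"translation":[0.1,0,0],"spin":0},{"translation":[0,0,0],"spin":0}]'; done
```

```text
time: 11.18
ee_pos: [0.4668, -0.2139, 0.1387]
eef_rot: [0.089, 0.703, -0.088, 0.7]
ft_force: [-0.9, 0.5, -1.0]
width: 0.0178
time: 11.55
ee_pos: [0.4671, -0.214, 0.1364]
eef_rot: [0.089, 0.703, -0.088, 0.7]
ft_force: [-0.5, 0.5, 1.1]
width: 0.0178
```

```bash
python3 -m inch '[{"translation":[0.1,0,0],"spin":0},{"translation":[0.1,0,0],"spin":0},{"translation":[0,0,0],"spin":0}]'
```

```text
time: 11.92
ee_pos: [0.4675, -0.2142, 0.1349]
eef_rot: [0.089, 0.703, -0.088, 0.7]
ft_force: [0.3, -1.2, 2.9]
width: 0.0178
```

```bash
python3 -m inch '[{"translation":[0.1,0,0],"spin":0},{"translation":[0.1,0,0],"spin":0}]'; python3 -m inch '[{"translation":[0,0,0],"spin":0}]'
```

```text
time: 12.18
ee_pos: [0.4677, -0.2142, 0.1332]
eef_rot: [0.089, 0.703, -0.088, 0.701]
ft_force: [-0.8, 0.3, 6.8]
width: 0.0176
time: 12.3
ee_pos: [0.4678, -0.2143, 0.1333]
eef_rot: [0.089, 0.702, -0.088, 0.701]
ft_force: [-2.0, -0.2, 4.3]
width: 0.0178
```

```bash
python3 -m inch '[{"translation":[0.1,0,0],"spin":0}]'; python3 -m inch '[{"translation":[0.1,0,0],"spin":0}]';python3 -m inch '[{"translation":[0.0,0,0],"spin":0}]'
```

```text
time: 12.42
ee_pos: [0.468, -0.2144, 0.1325]
eef_rot: [0.089, 0.702, -0.088, 0.701]
ft_force: [-1.2, 0.3, 6.2]
width: 0.0178
time: 12.55
ee_pos: [0.4682, -0.2145, 0.1318]
eef_rot: [0.089, 0.702, -0.088, 0.701]
ft_force: [-1.3, 0.4, 6.0]
width: 0.0176
time: 12.68
ee_pos: [0.4683, -0.2145, 0.1319]
eef_rot: [0.089, 0.702, -0.088, 0.701]
ft_force: [-0.9, 0.7, 5.1]
width: 0.0179
```

```bash
python3 -m inch '[{"translation":[0.1,0,-0.1],"spin":0}]'; python3 -m inch '[{"translation":[0.1,0,-0.05],"spin":0}]';python3 -m inch '[{"translation":[0.0,0,0],"spin":0}]'; python3 -c "
from h import *
to([.4667,-.2138,.136])"
```

```text
time: 12.8
ee_pos: [0.4676, -0.2144, 0.1313]
eef_rot: [0.089, 0.702, -0.088, 0.701]
ft_force: [-0.1, -0.0, 8.2]
width: 0.0175
time: 12.92
ee_pos: [0.4675, -0.2144, 0.1307]
eef_rot: [0.089, 0.701, -0.088, 0.702]
ft_force: [-0.1, 0.3, 8.4]
width: 0.0176
time: 13.05
ee_pos: [0.4678, -0.2145, 0.131]
eef_rot: [0.089, 0.701, -0.088, 0.702]
ft_force: [-1.2, 1.2, 5.7]
width: 0.018
t 13.05 tcp [ 0.4678 -0.2145  0.131 ] yaw 75.63327732912869 tilt 0.10801641884143603 shift cm [-0.4974  0.0379 -0.1218] F [-1.1709  1.1865  5.7304] w 0.018004122626157897
```

```bash
python3 -m inch '[{"translation":[0.1,0,-0.05],"spin":0},{"translation":[0.1,0,-0.05],"spin":0}]';python3 -m inch '[{"translation":[0.05,0,0],"spin":0}]';python3 -m inch '[{"translation":[0.05,0,-0.05],"spin":0}]'; python3 -c "
from h import *
to([.4667,-.2138,.136])"
```

```text
time: 13.3
ee_pos: [0.4676, -0.2145, 0.1299]
eef_rot: [0.089, 0.7, -0.088, 0.703]
ft_force: [-0.6, -1.0, 8.2]
width: 0.0176
time: 13.42
ee_pos: [0.468, -0.2146, 0.1299]
eef_rot: [0.089, 0.7, -0.088, 0.703]
ft_force: [-1.2, 1.7, 8.2]
width: 0.0182
time: 13.55
ee_pos: [0.4679, -0.2146, 0.1299]
eef_rot: [0.089, 0.7, -0.088, 0.703]
ft_force: [-1.1, 0.6, 8.1]
width: 0.0176
t 13.55 tcp [ 0.4679 -0.2146  0.1299] yaw 75.63652708973916 tilt 0.2980580962846119 shift cm [-0.6146  0.0443 -0.1349] F [-1.0585  0.5541  8.1211] w 0.01759907171946297
```

```bash
python3 -m inch '[{"translation":[0.1,0,-0.05],"spin":0},{"translation":[0.1,0,-0.05],"spin":0}]';python3 -m inch '[{"translation":[0.08,0,-0.05],"spin":0}]'
python3 - <<'E'
from h import *
to([.4667,-.2138,.136])
im=optics.camera('scene')[:,:,::-1]; cv2.imwrite(f'pics/scene7.png',cv2.resize(im[160:260,110:230],None,fx=6,fy=6,interpolation=cv2.INTER_CUBIC))
to([.4667,-.2138,.136])
E
```

```text
time: 13.8
ee_pos: [0.4679, -0.2147, 0.1291]
eef_rot: [0.089, 0.699, -0.088, 0.704]
ft_force: [-0.9, 0.3, 10.9]
width: 0.0178
time: 13.92
ee_pos: [0.4681, -0.2147, 0.1291]
eef_rot: [0.089, 0.698, -0.088, 0.705]
ft_force: [-1.5, 0.8, 11.2]
width: 0.0178
t 13.925 tcp [ 0.4681 -0.2147  0.1291] yaw 75.63503987812908 tilt 0.5269508305465717 shift cm [-0.6949  0.0583 -0.1547] F [-1.472   0.7761 11.203 ] w 0.017789964212791415
t 13.975 tcp [ 0.4681 -0.2147  0.129 ] yaw 75.63038986833935 tilt 0.5230611799844505 shift cm [-0.6985  0.0591 -0.1503] F [-2.8111  0.4458  9.3927] w 0.017579073146222476
```

View pics/scene7.png

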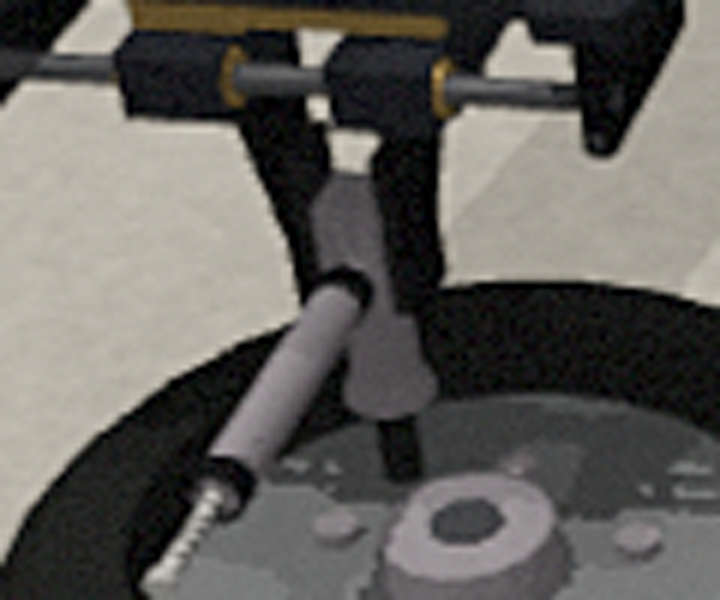

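```bash
python3 -m inch '[{"translation":[0.1,0,-0.05],"spin":0},{"translation":[0.1,0,-0.05],"spin":0}]';python3 -m inch '[{"translation":[0.08,0,-0.05],"spin":0},{"translation":[0.08,0,-0.05],"spin":0}]'
python3 - <<'E'
from h import *
to([.4667,-.2138,.136])
E
```

```text
time: 14.22
ee_pos: [0.4684, -0.215, 0.1287]
eef_rot: [0.089, 0.697, -0.088, 0.706]
ft_force: [-2.0, 0.1, 12.1]
width: 0.0179
time: 14.48
ee_pos: [0.4686, -0.2151, 0.1288]
eef_rot: [0.089, 0.696, -0.088, 0.707]
ft_force: [-2.2, 0.7, 11.0]
width: 0.0176
t 14.475 tcp [ 0.4686 -0.2151  0.1288] yaw 75.62484338897514 tilt 0.8739393690586683 shift cm [-0.721   0.0818 -0.2091] F [-2.1907  0.7426 11.0019] w 0.017595353293366853
```

```bash
python3 -m inch '[{"translation":[0.09,0.02,-0.1],"spin":0},{"translation":[0.09,0,-0.1],"spin":0},{"translation":[0.09,0,-0.08],"spin":0},{"translation":[0.09,0,-0.08],"spin":0}]';python3 -m inch '[{"translation":[0.09,0,-0.08],"spin":0},{"translation":[0.09,0,-0.08],"spin":0},{"translation":[0.09,0,-0.08],"spin":0}]'
python3 - <<'E'
from h import *
to([.4667,-.2138,.136])
E
```

```text
time: 14.98
ee_pos: [0.4679, -0.2149, 0.1288]
eef_rot: [0.089, 0.694, -0.088, 0.709]
ft_force: [-1.9, 1.2, 11.3]
width: 0.0176
time: 15.35
ee_pos: [0.4678, -0.215, 0.1288]
eef_rot: [0.089, 0.692, -0.088, 0.711]
ft_force: [-1.6, 1.0, 11.5]
width: 0.0177
t 15.35 tcp [ 0.4678 -0.215   0.1288] yaw 75.61811253687453 tilt 1.5661435995220203 shift cm [-0.7241  0.0911 -0.1116] F [-1.6137  0.9769 11.4818] w 0.01771749236235246
```

```bash
python3 -m inch '[{"translation":[0.1,0,-0.08],"spin":0},{"translation":[0.1,0,-0.08],"spin":0},{"translation":[0.1,0,-0.08],"spin":0}]';python3 -m inch '[{"translation":[0.1,0,-0.08],"spin":0},{"translation":[0.1,0,-0.08],"spin":0},{"translation":[0.1,0,-0.08],"spin":0}]'
python3 - <<'E'
from h import *
to([.4667,-.2138,.136])
im=optics.camera('scene')[:,:,::-1]; cv2.imwrite(f'pics/scene8.png',cv2.resize(im[160:260,110:230],None,fx=6,fy=6,interpolation=cv2.INTER_CUBIC))
E
```

```text
time: 15.72
ee_pos: [0.4678, -0.215, 0.1286]
eef_rot: [0.089, 0.69, -0.088, 0.713]
ft_force: [-1.9, 0.4, 12.5]
width: 0.0176
time: 16.1
ee_pos: [0.4678, -0.2151, 0.1285]
eef_rot: [0.089, 0.688, -0.088, 0.715]
ft_force: [-2.9, 0.5, 12.8]
width: 0.0178
t 16.1 tcp [ 0.4678 -0.2151  0.1285] yaw 75.61688087644971 tilt 2.2123375695948106 shift cm [-0.7499  0.1058 -0.1113] F [-2.9179  0.4979 12.7935] w 0.017807617408409075
```

View pics/scene8.png

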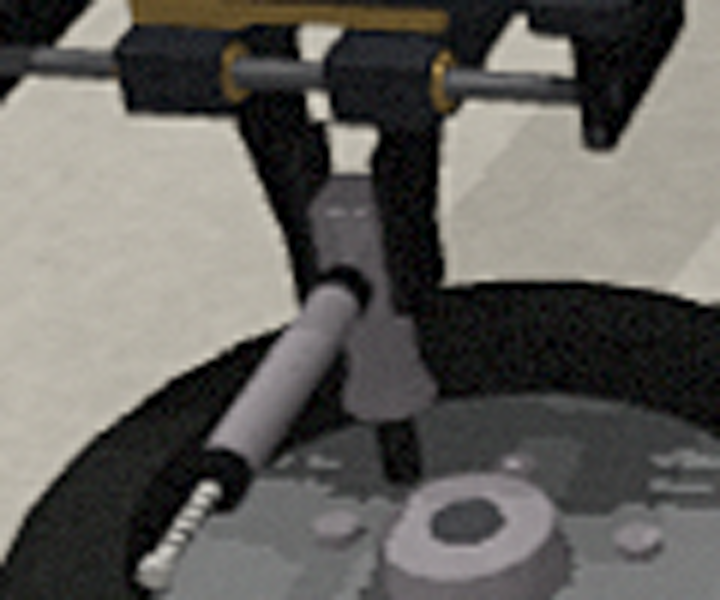

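```bash
python3 -m inch '[{"translation":[-0.2,0,0],"spin":0},{"translation":[-0.3,0,0],"spin":0},{"translation":[-0.4,0,0],"spin":0},{"translation":[-0.5,0,0],"spin":0},{"translation":[-0.8,0,0],"spin":0},{"translation":[-1,0,0],"spin":0},{"translation":[-1,0,0],"spin":0},{"translation":[-0.8,0,0],"spin":0},{"translation":[0,0,0],"spin":0},{"translation":[0,0,0],"spin":0}]'
python3 - <<'E'
from h import *
to([.542,.2078,.18]);print(pose())
im=optics.camera('scene')[:,:,::-1]; cv2.imwrite(f'pics/scene9.png',cv2.resize(im[140:240,110:230],None,fx=6,fy=6,interpolation=cv2.INTER_CUBIC))
E
```

```text
time: 17.4
ee_pos: [0.4653, -0.2147, 0.1815]
eef_rot: [0.09, 0.688, -0.088, 0.715]
ft_force: [0.8, 0.3, -2.1]
width: 0.0176
t 17.4 tcp [ 0.4653 -0.2147  0.1815] yaw 75.61161358126769 tilt 2.1825088332037907 shift cm [ 0.3572 42.8314 -3.0861] F [ 0.792   0.2894 -2.1402] w 0.01762421267121346
[[ 0.038   0.2485  0.9679  0.4653]
 [-0.002   0.9686 -0.2486 -0.2147]
 [-0.9993  0.0075  0.0373  0.1815]
 [ 0.      0.      0.      1.    ]]
```

View pics/scene9.png

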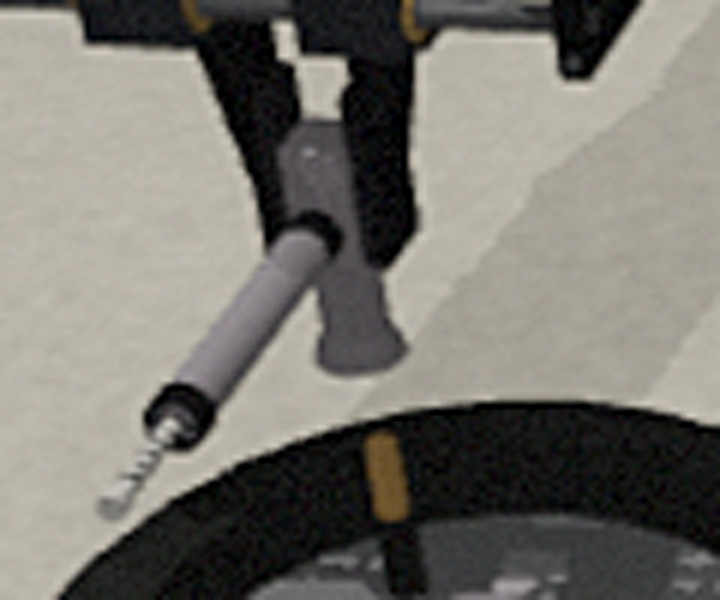

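```bash
python3 -m inch '[{"translation":[0,1,-0.1],"spin":0},{"translation":[0,2,-0.2],"spin":0},{"translation":[0,3,-0.2],"spin":0},{"translation":[0,4,-0.3],"spin":0},{"translation":[0,4,-0.3],"spin":0},{"translation":[0,4,-0.3],"spin":0},{"translation":[0,4,-0.3],"spin":0},{"translation":[0,4,-0.3],"spin":0},{"translation":[0,4,-0.3],"spin":0},{"translation":[0,4,-0.3],"spin":0},{"translation":[0,3,-0.2],"spin":0},{"translation":[0,2,-0.2],"spin":0},{"translation":[0,1,0],"spin":0},{"translation":[0,0,0],"spin":0},{"translation":[0,0,0],"spin":0}]'
python3 - <<'E'
from h import *
to([.5375,.208,.14]);print(pose()[:3,:3])
im=optics.camera('wrist')[:,:,::-1]; cv2.imwrite(f'pics/w10.png',im)
E
```

```text
time: 19.32
ee_pos: [0.5337, 0.1991, 0.1795]
eef_rot: [0.089, 0.69, -0.088, 0.713]
ft_force: [0.2, 0.5, -0.9]
width: 0.0174
t 19.325 tcp [0.5337 0.1991 0.1795] yaw 75.67205109655323 tilt 1.8455560941168436 shift cm [3.9567 0.9346 0.0213] F [ 0.2148  0.5089 -0.9278] w 0.017392913237756318
[[ 0.0321  0.2475  0.9684]
 [-0.0029  0.9689 -0.2475]
 [-0.9995  0.0051  0.0318]]
```

View pics/w10.png

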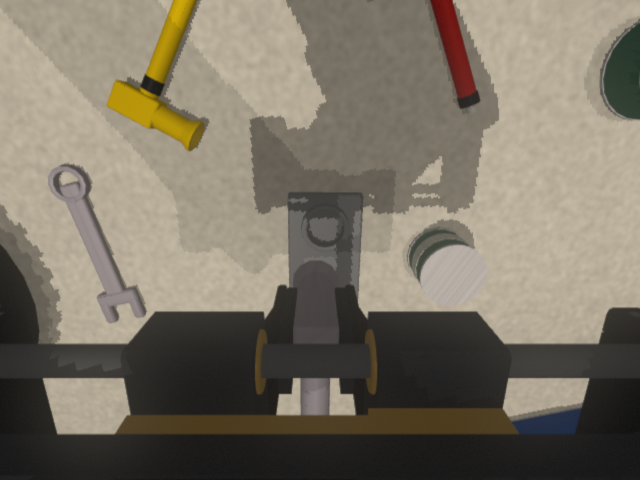

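```bash
python3 -m inch '[{"translation":[0.5,0.5,0.05],"spin":0.2},{"translation":[1,0.4,0],"spin":0},{"translation":[1.5,0,0],"spin":0},{"translation":[1.5,0,0],"spin":0},{"translation":[1,0,0],"spin":0},{"translation":[0,0,0],"spin":0},{"translation":[0,0,0],"spin":0}]'
python3 - <<'E'
from h import *
to([.5407-.032*.055,.2078,.115]);print(pose()[:3,:3])
im=optics.camera('wrist')[:,:,::-1]; cv2.imwrite(f'pics/w11.png',im[150:450,160:480])
im=optics.camera('scene')[:,:,::-1]; cv2.imwrite(f'pics/s11.png',cv2.resize(im[160:330,370:480],None,fx=3.5,fy=3.5,interpolation=cv2.INTER_CUBIC))
E
```

```text
time: 20.25
ee_pos: [0.5381, 0.206, 0.1196]
eef_rot: [0.09, 0.69, -0.09, 0.712]
ft_force: [-0.2, 0.8, -0.8]
width: 0.0176
t 20.25 tcp [0.5381 0.206  0.1196] yaw 75.31304670840582 tilt 1.7688786119757005 shift cm [0.4659 0.1895 0.0174] F [-0.1878  0.83   -0.7687] w 0.017633418602851555
[[ 0.0306  0.2535  0.9668]
 [-0.0041  0.9673 -0.2535]
 [-0.9995  0.0038  0.0306]]
```

View pics/s11.png

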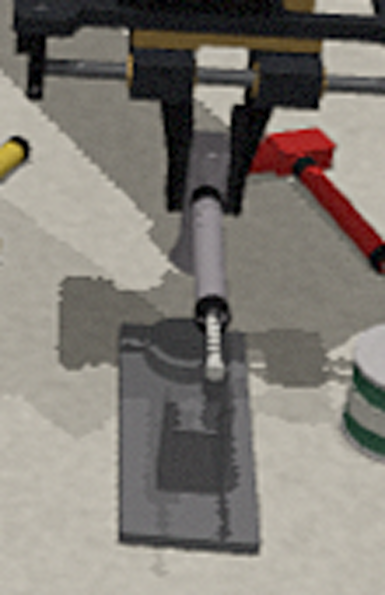

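View pics/w11.png

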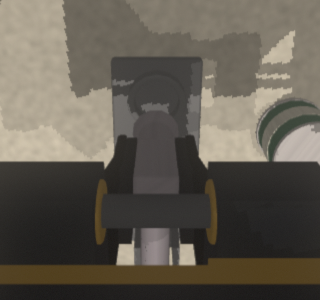

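```bash
python3 -m inch '[{"translation":[0.7,0.18,0],"spin":-0.1},{"translation":[0.9,0,0],"spin":0},{"translation":[0.9,0,0],"spin":0},{"translation":[0.9,0,0],"spin":0},{"translation":[0,0,0],"spin":0},{"translation":[0,0,0],"spin":0}]'
python3 - <<'E'
from h import *
to([.5407-.031*.02,.2078,.0815])
im=optics.camera('wrist')[:,:,::-1]; cv2.imwrite(f'pics/w12.png',cv2.resize(im[170:410,220:420],None,fx=2.5,fy=2.5))
E
```

```text
time: 21.1
ee_pos: [0.5399, 0.2079, 0.0836]
eef_rot: [0.09, 0.69, -0.09, 0.712]
ft_force: [0.3, 0.3, -1.4]
width: 0.0176
t 21.1 tcp [0.5399 0.2079 0.0836] yaw 75.42808869647986 tilt 1.7965226634373457 shift cm [ 0.2105 -0.0068  0.0153] F [ 0.326   0.2962 -1.4305] w 0.017598889631883247
```

View pics/w12.png

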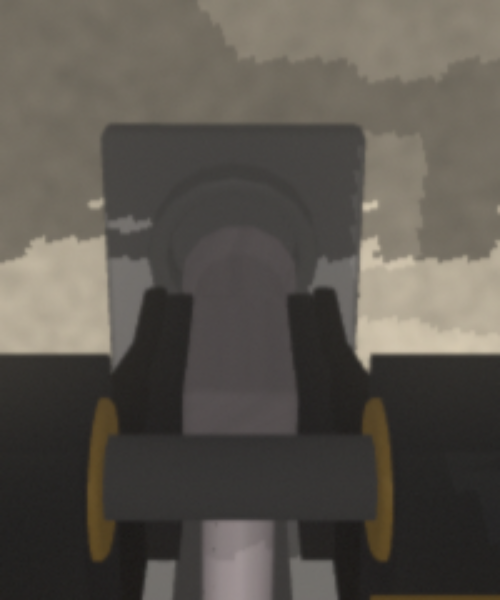

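Well aligned laterally with the collar (both centred near column 238). Lowering in.

```bash
python3 -m inch '[{"translation":[0.4,0,0.01],"spin":0},{"translation":[0.4,0,0],"spin":0},{"translation":[0.4,0,0],"spin":0},{"translation":[0,0,0],"spin":0}]'; python3 -m inch '[{"translation":[0.3,0,0],"spin":0},{"translation":[0.3,0,0],"spin":0},{"translation":[0,0,0],"spin":0}]';python3 -c "
from h import *
to([.5407,.2078,.061])"
```

```text
time: 21.65
ee_pos: [0.5405, 0.208, 0.0712]
eef_rot: [0.09, 0.69, -0.089, 0.713]
ft_force: [-0.3, -0.3, -0.6]
width: 0.0177
time: 22.02
ee_pos: [0.5408, 0.208, 0.0648]
eef_rot: [0.09, 0.69, -0.089, 0.713]
ft_force: [-0.6, 0.2, -0.3]
width: 0.0175
t 22.025 tcp [0.5408 0.208  0.0648] yaw 75.43275867577405 tilt 1.8367116621351167 shift cm [ 0.3839 -0.0235 -0.0215] F [-0.6137  0.2133 -0.2693] w 0.017453786972039583
```

```bash
python3 -m inch '[{"translation":[0.15,0,0],"spin":0},{"translation":[0.15,0,0],"spin":0},{"translation":[0,0,0],"spin":0}]'; python3 -m inch '[{"translation":[0.1,0,0],"spin":0},{"translation":[0,0,0],"spin":0}]';python3 - <<'E'
from h import *
to([.5407,.2078,.061])
im=optics.camera('scene')[:,:,::-1]; cv2.imwrite(f'pics/s13.png',cv2.resize(im[180:330,370:480],None,fx=3.9,fy=3.9,interpolation=cv2.INTER_CUBIC))
to([.5407,.2078,.061])
E
```

```text
time: 22.4
ee_pos: [0.541, 0.208, 0.0617]
eef_rot: [0.09, 0.69, -0.089, 0.713]
ft_force: [0.3, -0.4, -1.0]
width: 0.0176
time: 22.65
ee_pos: [0.5411, 0.208, 0.0607]
eef_rot: [0.09, 0.69, -0.089, 0.713]
ft_force: [-0.4, -1.1, -0.8]
width: 0.0176
t 22.65 tcp [0.5411 0.208  0.0607] yaw 75.43110581928126 tilt 1.8462871421173424 shift cm [-0.0286 -0.0274 -0.0286] F [-0.3643 -1.1351 -0.7665] w 0.01763236640865206
t 22.7 tcp [0.5411 0.208  0.0608] yaw 75.42962377625832 tilt 1.8571893731077835 shift cm [-0.0173 -0.0341 -0.0367] F [ 0.6681 -0.0803 -1.3181] w 0.017565550408828116
```

View pics/s13.png

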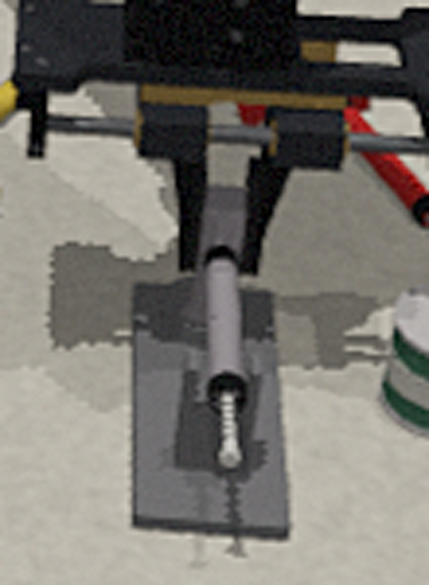

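```bash
python3 -m inch '[{"translation":[0.07,0,-0.03],"spin":0},{"translation":[0,0,0],"spin":0}]'; python3 -m inch '[{"translation":[0.05,0,0],"spin":0},{"translation":[0,0,0],"spin":0}]'
```

```text
time: 22.95
ee_pos: [0.5411, 0.2081, 0.0604]
eef_rot: [0.09, 0.69, -0.089, 0.713]
ft_force: [-1.1, 0.0, -1.2]
width: 0.0179
time: 23.2
ee_pos: [0.5412, 0.2081, 0.0604]
eef_rot: [0.09, 0.69, -0.089, 0.713]
ft_force: [-1.0, 0.3, 0.8]
width: 0.0179
```

```bash
python3 -m inch '[{"translation":[0,0,0],"spin":0},{"translation":[0,0,0],"spin":0},{"translation":[0,0,0],"spin":0},{"translation":[0,0,0],"spin":0}]' 1 3; python3 -m inch '[{"translation":[0,0,0],"spin":0},{"translation":[0,0,0],"spin":0},{"translation":[0,0,0],"spin":0},{"translation":[0,0,0],"spin":0},{"translation":[0,0,0],"spin":0},{"translation":[0,0,0],"spin":0}]' 0.3 3
python3 - <<'E'
from h import *
im=optics.camera('scene')[:,:,::-1]; cv2.imwrite(f'pics/s14.png',cv2.resize(im[180:330,370:480],None,fx=3.9,fy=3.9,interpolation=cv2.INTER_CUBIC))
E
```

```text
time: 23.7
ee_pos: [0.5412, 0.2082, 0.0602]
eef_rot: [0.09, 0.69, -0.089, 0.713]
ft_force: [-0.6, 0.4, 0.5]
width: 0.0179
time: 24.45
ee_pos: [0.5413, 0.2083, 0.0602]
eef_rot: [0.09, 0.689, -0.089, 0.713]
ft_force: [0.1, 0.6, 0.2]
width: 0.0602
```

View pics/s14.png

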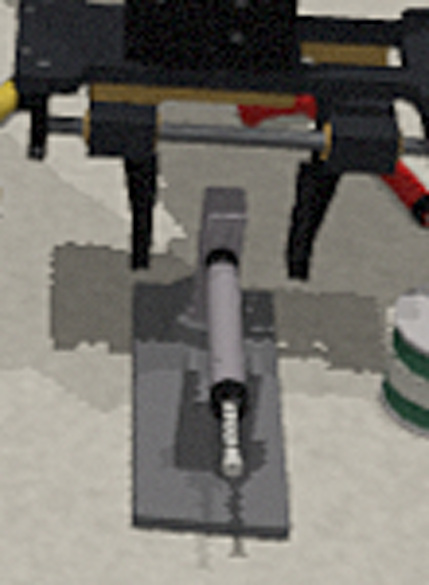

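```bash
python3 -m inch '[{"translation":[-0.5,0,0],"spin":0},{"translation":[-1,0,0],"spin":0},{"translation":[-2,0,0],"spin":0},{"translation":[-2,0,0],"spin":0},{"translation":[-3,0,0],"spin":0},{"translation":[-3,0,0],"spin":0},{"translation":[-2,0,-2],"spin":0},{"translation":[0,0,-3],"spin":0},{"translation":[0,0,-3],"spin":0},{"translation":[0,0,0],"spin":0},{"translation":[0,0,0],"spin":0}]'
python3 - <<'E'
from h import *
T=pose();to([.542,.2078,.2])
for n in('top','scene','wrist'): cv2.imwrite(f'pics/{n}15.png',optics.camera(n)[:,:,::-1])
t=cv2.imread("pics/top15.png"); s=cv2.imread("pics/scene15.png"); w=cv2.imread("pics/wrist15.png")
cv2.imwrite('pics/z15.png',np.hstack([cv2.resize(t[150:260,205:285],None,fx=4.5,fy=4.5,interpolation=cv2.INTER_CUBIC),cv2.resize(s[215:325,390:470],None,fx=4.5,fy=4.5,interpolation=cv2.INTER_CUBIC)]))
E
```

```text
time: 25.88
ee_pos: [0.4588, 0.229, 0.2048]
eef_rot: [0.093, 0.687, -0.088, 0.715]
ft_force: [0.6, 0.7, -0.2]
width: 0.0611
t 25.875 tcp [0.4588 0.229  0.2048] yaw 75.33709422423603 tilt 2.2998718292674156 shift cm [0.8075 0.0479 8.5577] F [ 0.6414  0.6949 -0.1685] w 0.06114162621718006
```

View pics/z15.png

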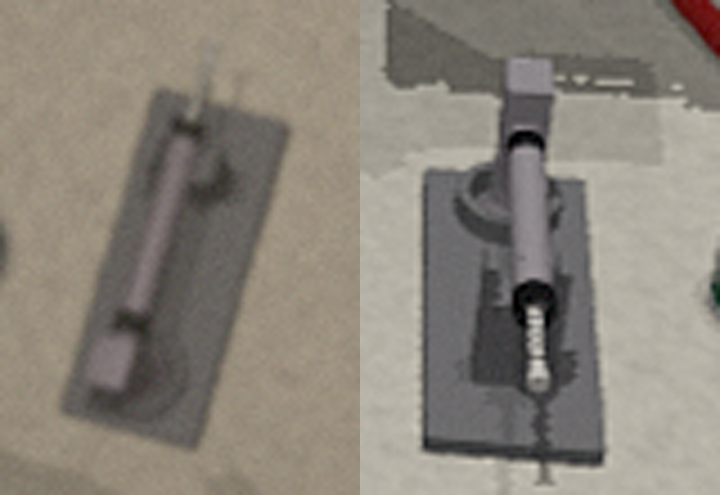

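View pics/wrist15.png

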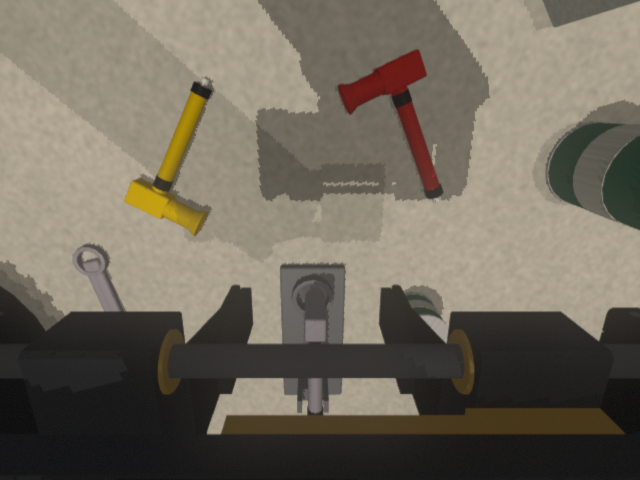

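View pics/scene15.png

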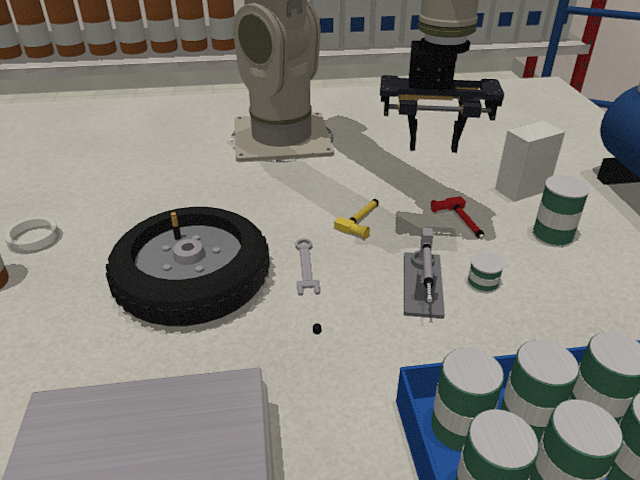

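Run:
```python
from h import *
from bench import close_job
T=cam('top'); g=lambda x,y,z:onz(T,(205+x/4.5,150+y/4.5),z)
e=g(189,122,.055);b=g(211,48,.055);print('rod out',np.linalg.norm(b-e),'head',g(112,362,.078)); d=b-g(112,362,.078); print('yaw',np.degrees(np.arctan2(d[1],d[0])))
S=cam('scene');print('head tri',tri(ray(T,(205+112/4.5,150+362/4.5)),ray(S,(390+169/4.5,215+77/4.5))))
close_job()
```

```text
rod out 0.03366779793563026 head [0.541  0.2039 0.078 ]
yaw -13.902887472507507
head tri (array([0.5416, 0.2065, 0.0742]), np.float64(0.0036570658778690658))
the job is handed in; nothing more can be done
```

I took the reading, set the gauge back in its rest with the rod still out, and handed the job in at about 26 s of the 64 s allowed.

**Reading:** I pressed the gauge onto the valve at roughly 12–14 N for about 2 s. That figure is the wrist force corrected for the gauge's weight. The noise is about ±0.7 N, so early in the hold it may have dipped briefly below 11.5 N. No sample came near 20 N.

**Return:** I lowered the gauge into the collar, released it and backed the arm off to the robot's side of the rest, above the bench.

**Last checks:**
- **Rod:** it is about 34 mm out.
- **Position:** the head shows within about 2 mm of where it was at the start in the top view.
- **Direction:** the barrel is at −13.9° against −14.6° before.
- **Other objects:** the tin, spanner and dust cap look unmoved in the last scene picture.

**What disagreed:**
- **Cameras:** the top and wrist cameras differed by about 4 mm in y. I trusted the wrist camera, and the gauge gripped without any side force.
- **Head height:** the final two-view measurement put it about 4 mm below its expected 78 mm, with a 3.7 mm gap between the rays. The same measurement read about 2 mm low at the start, so I put this down to calibration.
- **Tilt:** the tool tipped about 2° while pressing. The gauge looked level in the pictures after release, but I did not measure its tilt.

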